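Put the green wire sticks back in the classroom tin

TASK

Put the two green wire sticks away in the round tin, one upright in each of the two empty places among the glue sticks, so that the seven fill the tin as a ring of six around one, and let go with both standing on the tin's floor. Leave the red wire stick standing where it is.

Things in the scene. Friction and masses are not known exactly. Their poses are not given: they have to be found in the camera images.
- green_a_mid (a point): First green wire stick: wooden rod wound with dark green wire, standing upright on the table, 150 mm tall, 28 mm across over the winding (12 to 100 mm above its foot); the bare wooden end above (26 mm across, tip painted dark green) is for picking from above. This point: on its axis, half-way up, 75 mm above the foot; z up along the rod. About 90 g.
- green_b_mid (a point): Second green wire stick, same as the first: wooden rod wound with dark green wire, standing upright on the table, 150 mm tall, 28 mm across over the winding (12 to 100 mm above its foot); the bare wooden end above (26 mm across, tip painted dark green) is for picking from above. This point: on its axis, half-way up, 75 mm above the foot; z up along the rod. About 90 g. Either green stick may go in either empty place.
- tin: Round open tin, fixed; 112 mm inside, 120 outside, 75 high, floor 4 mm up. Origin: centre of underside. Seven places 38 mm apart, one central, six around (plain floor). Loose white glue sticks with blue caps (28 across, tops 89 mm above table) stand in the centre and at 60, 120, 240, 300 deg from its x axis. Empty: x = +38 and x = -38 mm, y = 0; 10 mm spare to neighbours, 4 to wall.
- red_mid (a point): Red wire stick, to be left alone: wooden rod wound with red wire, standing upright on the table, 150 mm tall, 28 mm across over the winding (12 to 100 mm above its foot); the bare wooden end above (26 mm across, tip painted red) is for picking from above. This point: on its axis, half-way up, 75 mm above the foot; z up along the rod. About 90 g.

How it is judged:
By the outcome, as a careful person would: the job done as asked, in the order asked, and still so for the second after the job is handed in, with the robot touching nothing.
It also fails if it takes over 61 s, if anything falls off the work surface, if the arm or the gripper's body presses on something with over 40 N, if the wrist force passes 120 N, or if a joint passes its speed limit or range.

ROBOT

A 6-joint arm with a two-finger parallel gripper is mounted at the origin on the work surface. World frame = base frame: x ahead of the robot, y to its left, z up, the work surface at z = 0. Lengths are in m, angles in rad, forces in N, time in s.
With the tool pointing down it reaches from about 0.375 to 0.9 m from the base axis. Payload 3.1 kg.
Tool frame: the origin (TCP) lies on the front face of the gripper's body, between the roots of the fingers; the fingertips stand 70 mm ahead of it and the grasp point (between the pads) lies 51 mm ahead of it; z points along the fingers, y is the line along which they close (so a half turn about z gives the same grasp; the last joint's range is limited). The gripper opens to 87 mm and grips with 3 to 60 N. Pads are 19 mm wide; open, the fingers measure 117 mm over their backs; the gripper's body (75 mm by 190 mm) begins 51 mm behind the grasp point.
Start: joints at [-1.391, 0.527, 1.433, -0, 1.181, -0.178], TCP at [0.219, -0.585, 0.292] pointing down, gripper open.
Joint ranges: [-3.08, 3.08], [-0.75, 2.2], [0.22, 2.44], [-1.43, 4.57], [0, 2.65], [-2.85, 2.85]. Speed limits (rad/s): [2.79, 2.79, 3.14, 3.14, 3.14, 3.14].

INTERFACE

Orientations are given as a unit quaternion [x, y, z, w].
In Python, from rig import robot, cams, ticket gives the robot as it stands. The module is installed in compiled form; this text tells all that it offers.
- The arm moves only by the shell command python3 -m crank 'ROWS' [FORCE]. ROWS is JSON, a list of rows, each a list of 7 numbers: the shift along the tool's x, y, z in cm, then the turn, a rotation vector about the tool's x, y, z in rad, then the closure, from 0 (fully open) to 1 (shut). A call has 1 to 5 rows; each row shifts and turns the commanded pose from where the row before left it, along the tool's axes as they then stand; what a row does not reach is not made up. A row lasts 1/8 s, in which the tool goes at most 62.5 mm and 10.7 degrees, less where a joint would pass 70% of its speed; a pose out of reach is approached as far as the arm can. A call is refused whole if a number of a shift passes 6.25 or a number of a turn 0.188, either way. A call with a gripper value outside its range is refused whole. The fingers move at their own pace and stop on an object; FORCE is the grip in N (left out, the last holds). Time passes only in rows, so rows that do not move let the fingers close. It gives the time, the measured TCP pose, the force, the opening and the grip force at its end, in the units of the state.
- robot.get_obs(): the state, without advancing time (a new reading comes with each control period).
- cams.camera(name): name is "scene" or "top"; returns the picture (420x560x3 uint8, red, green, blue); there is no depth.
- cams.camera_info(name): a dict with "intrinsics" (3x3 intrinsics, pixels), "pose" (4x4, takes a point from camera to world coordinates). Camera axes: x right, y down, z forward; pixel columns grow to the right and rows downward; lengths in m; the calibration is good to about 2 mm. A picture is of the moment at which its call begins. camera_info takes no time and is no camera call.
- ticket.hand_in(): hands the job in; it is judged then, once.
The state is a dict: "time": time; "q": joint angles; "joint_velocities": joint speeds; "joint_torque": joint torques, N m; "position": TCP position; "tool_rot": TCP orientation; "ft_force": force on the tool from outside, world axes, zero at the start; "moment": the same for the moment, N m; "grip_width": finger opening in m; "grip_force": force on a finger pad.
Only numpy, scipy, OpenCV 4.12 (cv2) and the standard library are available. Lean on these libraries where they do the work, as an engineer would, in place of code of your own. Each camera call takes 0.05 s, during which the arm holds its last target. There are 200 camera calls.

## Working session

There is one attempt and no reset: what is moved stays moved. The work goes in short steps, Python scripts to look and compute and a shell command to move; the robot and the scene stay as the last step left them, time stands still between calls to the robot, and variables do not carry over. Pictures are saved under pics/ and viewed, at most 10 in all, crops included, and the job is handed in when it is done.

```bash
mkdir -p pics; python3 - <<'E'
from rig import robot,cams
import cv2
for n in("scene","top"):
    cv2.imwrite(f"pics/{n}0.png",cams.camera(n)[:,:,::-1]); i=cams.camera_info(n); print(n,i["intrinsics"],i["pose"])
o=robot.get_obs(); print(o["time"],o["position"],o["tool_rot"],o["grip_width"])
E
```

```text
scene [[495.50940147   0.         283.0387696 ]
 [  0.         495.50940147 203.75956934]
 [  0.           0.           1.        ]] [[-0.78759552  0.49439307 -0.36778905  0.87295993]
 [ 0.61607261  0.64357041 -0.4541714   0.42361714]
 [ 0.01215896 -0.58428812 -0.8114552   0.8584959 ]
 [ 0.          0.          0.          1.        ]]
top [[390.15103494   0.         281.36438053]
 [  0.         390.15103494 211.74293008]
 [  0.           0.           1.        ]] [[-0.01911964 -0.98935752  0.14424332  0.42171846]
 [-0.99948908  0.02260922  0.02259195 -0.01500173]
 [-0.02561274 -0.14373767 -0.98928432  0.79393237]
 [ 0.          0.          0.          1.        ]]
0.1 [ 0.21882494 -0.58488807  0.29134547] [ 9.84036792e-01  1.77962391e-01  4.70288849e-06 -9.89403955e-04] 0.08724054092877002
```

View pics/scene0.png

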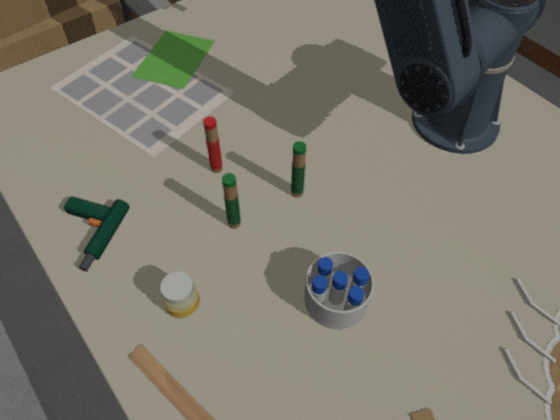

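View pics/top0.png

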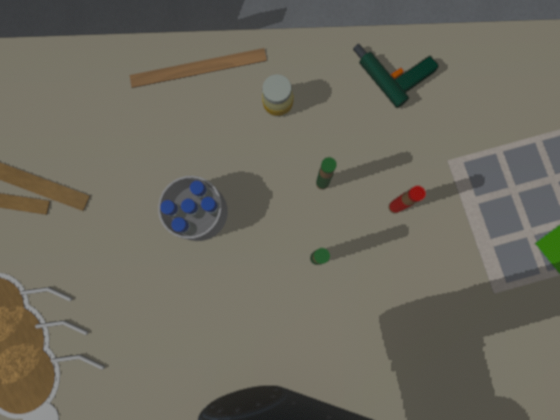

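The scene view shows green tips at about (299,148) and (230,180), the red tip at (210,122) and the tin at (339,290). In the top view the greens are at (328,165) and (320,257), red at (417,193) and the tin at (190,208). Blue caps show the empty places to the upper left and lower right.

```bash
cat > h.py <<'E'
import numpy as np,cv2
from rig import robot,cams
def blobs(im,lo,hi,box=None,amin=25):
    m=cv2.inRange(cv2.cvtColor(im,cv2.COLOR_RGB2HSV),lo,hi)
    n,l,s,c=cv2.connectedComponentsWithStats(m)
    return [(c[i],s[i,4]) for i in range(1,n) if s[i,4]>=amin and (box is None or (box[0]<c[i][0]<box[2] and box[1]<c[i][1]<box[3]))]
def ray(n,uv,z):
    i=cams.camera_info(n);P=np.array(i["pose"]);d=P[:3,:3]@np.linalg.solve(i["intrinsics"],[uv[0],uv[1],1])
    return (P[:3,3]+d*(z-P[2,3])/d[2])[:2]
def caps(n,im,box): return np.array([ray(n,c,.085) for c,a in blobs(im,(105,150,60),(130,255,255),box)])
E
python3 - <<'E'
from h import *
for n,gb in(("scene",(200,100,330,260)),("top",(290,140,350,280))):
    im=cv2.imread(f"pics/{n}0.png")[:,:,::-1].copy()
    for c,a in blobs(im,(50,150,90),(75,255,255),gb): print(n,"green",c.round(1),a,ray(n,c,.147).round(4))
    for c,a in blobs(im,(0,200,130),(5,255,255)): print(n,"red",c.round(1),a,ray(n,c,.147).round(4))
    k=caps(n,im,None); print(n,"caps",k.round(4).tolist())
E
```

```text
scene green [299.3 146.4] 71 [ 0.4414 -0.0629]
scene green [228.6 179. ] 82 [ 0.5951 -0.0794]
scene caps [[0.5632, 0.1528], [0.5271, 0.2063], [0.5449, 0.1788]]
top red [417.3 192.9] 135 [ 0.5426 -0.2283]
top caps [[0.5746, 0.1586], [0.5432, 0.1372], [0.5394, 0.2127], [0.5408, 0.1743], [0.5065, 0.1913]]
```

```bash
python3 - <<'E'
from h import *
im=cv2.imread("pics/top0.png")[:,:,::-1].copy()
for u,v in((328,162),(328,166),(320,257),(322,185),(316,257)): print(im[v,u],cv2.cvtColor(im[v:v+1,u:u+1],cv2.COLOR_RGB2HSV)[0,0])
for c,a in blobs(im,(45,120,75),(85,255,255),(290,140,350,280)): print("green",c.round(1),a,ray("top",c,.147).round(4))
g=cv2.resize(np.vstack([im[140:280,140:350]]),None,fx=3.5,fy=3.5,interpolation=cv2.INTER_CUBIC); cv2.imwrite("pics/c1.png",g[:,:,::-1])
E
```

```text
[38 85 44] [ 64 141  85]
[38 84 43] [ 63 140  84]
[40 88 47] [ 64 139  88]
[42 59 42] [60 73 59]
[41 88 47] [ 64 136  88]
green [328.1 164.8] 135 [ 0.5949 -0.0813]
green [321.4 255.6] 148 [ 0.4417 -0.0647]
```

View pics/c1.png

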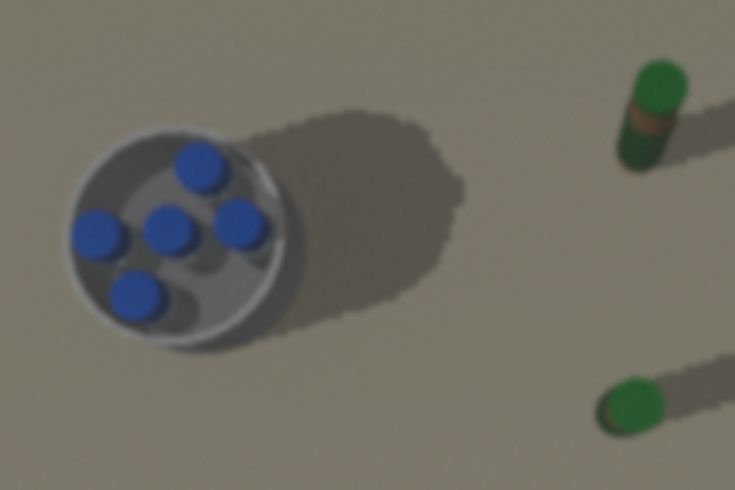

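The crop shows the rim centred near crop (177,236), which is full-image pixel (190.4,207.3). The empty places are at its upper left and lower right.

```bash
cat >> h.py <<'E'
from scipy.spatial.transform import Rotation as R
def go(x,y,z):
    "shift in tool cm to bring TCP to x,y,z"
    o=robot.get_obs(); r=R.from_quat(o["tool_rot"]); return (r.inv().apply(np.array([x,y,z])-o["position"])*100).round(2),o["time"]
E
python3 - <<'E'
from h import *
im=cv2.imread("pics/top0.png")[:,:,::-1].copy()
print("rim",ray("top",(190.4,207.3),.075))
k=np.array([ray("top",c,.087) for c,a in blobs(im,(105,150,60),(130,255,255))]); print(k.mean(0))
c=k.mean(0); d=k-c; d=d[np.hypot(*d.T)>.02]; a=np.arctan2(d[:,1],d[:,0]); print(np.degrees(a))
print(np.degrees(np.angle(-np.exp(2j*a).sum()))/2, "empty axis deg")
print(go(.4416,-.064,.30), go(.4416,-.064,.179))
print(go(.595,-.080,.30))
E
```

```text
rim [0.53887108 0.17201688]
[0.54055313 0.17428868]
[-25.67770566 -86.42262183  92.31118469 154.37531517]
33.6529488788113 empty axis deg
(array([ 39.11, -40.99,  -0.77]), 0.1) (array([ 39.11, -40.96,  11.33]), 0.1)
(array([ 52.92, -34.12,  -0.78]), 0.1)
```

```bash
python3 -m crank '[[3.9,-4.1,0,0,0,0,0],[3.9,-4.1,0,0,0,0,0],[3.9,-4.1,0,0,0,0,0],[3.9,-4.1,0,0,0,0,0],[3.9,-4.1,0,0,0,0,0]]' 20; python3 -m crank '[[3.9,-4.1,0,0,0,0,0],[3.9,-4.1,0,0,0,0,0],[3.9,-4.1,0,0,0,0,0],[3.9,-4.1,0,0,0,0,0],[3.9,-4.1,0,0,0,0,0]]'
python3 -m crank '[[0,0,0,0,0,0,0]]'
python3 - <<'E'
from h import *
print(go(.4416,-.064,.179)); cv2.imwrite("pics/s2.png",cams.camera("scene")[:,:,::-1])
E
```

```text
time: 0.72
position: [0.3301, -0.3233, 0.2921]
tool_rot: [0.984, 0.178, 0.0, -0.0]
ft_force: [1.3, -0.4, -0.0]
grip_width: 0.0873
grip_force: 0.0
time: 1.35
position: [0.441, -0.063, 0.2922]
tool_rot: [0.984, 0.178, 0.0, 0.0]
ft_force: [1.2, -0.2, 0.6]
grip_width: 0.0869
grip_force: 0.0
time: 1.48
position: [0.441, -0.0613, 0.2921]
tool_rot: [0.983, 0.181, -0.0, -0.0]
ft_force: [-0.7, -0.2, -0.8]
grip_width: 0.0869
grip_force: 0.0
(array([-0.04,  0.28, 11.31]), 1.475)
```

View pics/s2.png

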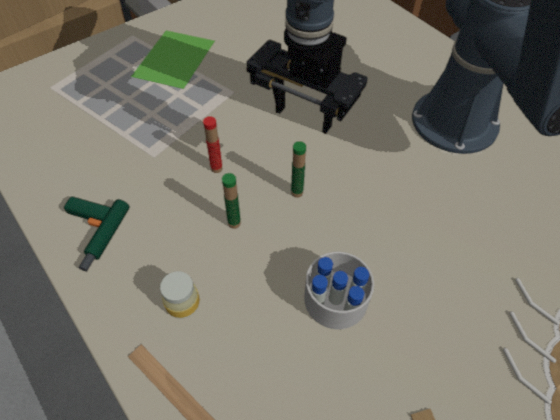

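The gripper hangs directly above green A: fingertips are near (303,110) and the stick tip is at (299,148). Descending and gripping.

```bash
python3 -m crank '[[0,0.25,3,0,0,0,0],[0,0,3,0,0,0,0],[0,0,3,0,0,0,0],[0,0,2.3,0,0,0,0],[0,0,0,0,0,0,0]]' 20; python3 -m crank '[[0,0,0,0,0,0,1],[0,0,0,0,0,0,1],[0,0,0,0,0,0,1],[0,0,0,0,0,0,1],[0,0,0,0,0,0,1]]' 20
```

```text
time: 2.15
position: [0.4402, -0.0683, 0.1779]
tool_rot: [0.984, 0.177, -0.002, -0.001]
ft_force: [0.4, 0.2, 0.6]
grip_width: 0.0869
grip_force: 0.0
time: 2.78
position: [0.4416, -0.067, 0.1795]
tool_rot: [0.984, 0.178, 0.0, 0.0]
ft_force: [1.1, -0.3, 1.0]
grip_width: 0.045
grip_force: 0.0
```

```bash
python3 -m crank '[[0,0,0,0,0,0,1],[0,0,0,0,0,0,1],[0,0,0,0,0,0,1],[0,0,0,0,0,0,1]]' 20;python3 -c "
from h import *
print(go(.5081,.152,.30))"
```

```text
time: 3.28
position: [0.4415, -0.0671, 0.1792]
tool_rot: [0.984, 0.178, -0.0, -0.0]
ft_force: [-0.0, 0.1, 0.1]
grip_width: 0.0256
grip_force: 20.0
(array([ 13.91, -18.19, -12.08]), 3.275)
```

```bash
python3 -m crank '[[0,0,-3,0,0,0,1],[0,0,-4,0,0,0,1],[0,0,-4,0,0,0,1],[0,0,-2,0,0,0,1],[2.5,-3.2,0,0,0,0,1]]'; python3 -m crank '[[3.0,-4,0,0,0,0,1],[3,-4,0,0,0,0,1],[3,-4,0,0,0,0,1],[2.4,-3,0,0,0,0,1],[0,0,0,0,0,0,1]]';python3 -m crank '[[0,0,0,0,0,0,1],[0,0,0,0,0,0,1]]'; python3 - <<'E'
from h import *
print(go(.5081,.152,.193))
o=robot.get_obs(); print(o["position"],o["grip_width"])
a=cams.camera("scene");b=cams.camera("top")
cv2.imwrite("pics/s3.png",a[:,:,::-1]);cv2.imwrite("pics/t3.png",b[:,:,::-1])
cv2.imwrite("pics/c3.png",cv2.resize(np.hstack([a[170:350,230:430],b[110:290,100:300]]),None,fx=2,fy=2)[:,:,::-1])
E
```

```text
time: 3.9
position: [0.4548, -0.0299, 0.3112]
tool_rot: [0.984, 0.176, 0.002, 0.002]
ft_force: [0.1, -0.4, -1.0]
grip_width: 0.0256
grip_force: 20.0
time: 4.53
position: [0.5082, 0.1542, 0.3089]
tool_rot: [0.984, 0.18, 0.0, -0.0]
ft_force: [-0.6, -1.1, -0.6]
grip_width: 0.0257
grip_force: 20.0
time: 4.78
position: [0.5075, 0.151, 0.3091]
tool_rot: [0.984, 0.177, -0.0, 0.0]
ft_force: [-0.2, 0.4, -1.2]
grip_width: 0.0251
grip_force: 20.0
(array([ 0.1 , -0.07, 11.61]), 4.775)
[0.50750911 0.15100092 0.30908907] 0.025105046284315057
```

View pics/c3.png

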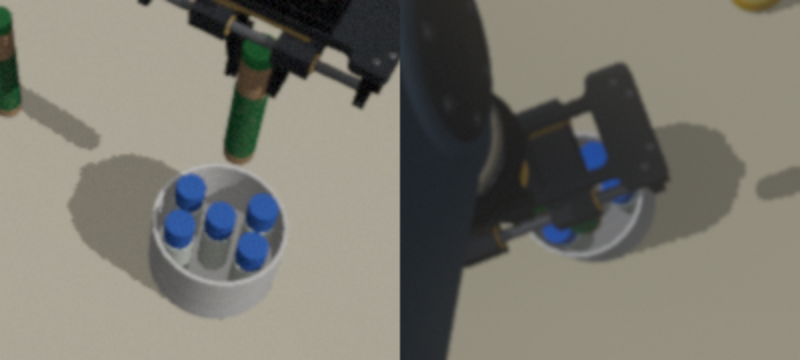

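Left half: the stick hangs straight, foot at crop (239,157), with the tin's empty back place below it. I'll check the stick's axis by ray.

```bash
python3 - <<'E'
from h import *
im=cv2.imread("pics/s3.png")[:,:,::-1].copy()
# winding (dark green) and tip masks: fit axis line, project expected axis
m=cv2.inRange(cv2.cvtColor(im,cv2.COLOR_RGB2HSV),(45,90,25),(85,255,255)); m[:,:335]=0;m[:,375:]=0;m[:185]=0;m[260:]=0
rows=[(v,np.where(m[v])[0]) for v in range(215,243,3)]
i=cams.camera_info("scene");P=np.linalg.inv(np.array(i["pose"]))
def pj(p): q=i["intrinsics"]@(P[:3,:3]@p+P[:3,3]); return q[:2]/q[2]
a,b=pj(np.array([.5075,.151,.142])),pj(np.array([.5075,.151,.23]))
for v,x in rows: print(v,x.min(),x.max(),x.mean().round(1),"expect",(a[0]+(b[0]-a[0])*(v-a[1])/(b[1]-a[1])).round(1))
print("foot seen ray",ray("scene",(350,248.5),.130),"expected px",pj(np.array([.5075,.151,.13])))
print("cap top centre",ray("scene",(340.5,275.5),.089))
E
```

```text
Traceback (most recent call last):
ValueError: zero-size array to reduction operation minimum which has no identity
```

```bash
python3 - <<'E'
from h import *
im=cv2.imread("pics/s3.png").astype(int)[:,:,::-1]
g=(im[:,:,1]-im[:,:,0]>8)&(im[:,:,1]-im[:,:,2]>3)
g[:,:335]=0;g[:,375:]=0
i=cams.camera_info("scene");P=np.linalg.inv(np.array(i["pose"]))
def pj(p): q=i["intrinsics"]@(P[:3,:3]@p+P[:3,3]); return q[:2]/q[2]
a,b=pj(np.array([.5075,.151,.142])),pj(np.array([.5075,.151,.23]))
for v in range(218,246,4):
    x=np.where(g[v])[0]
    if len(x): print(v,x.min(),x.max(),x.mean().round(1),"expect",(a[0]+(b[0]-a[0])*(v-a[1])/(b[1]-a[1])).round(1))
print("foot seen ray",ray("scene",(350,248.5),.130),"expected px",pj(np.array([.5075,.151,.13])))
print("cap top centre",ray("scene",(340.5,275.5),.089))
E
```

```text
218 347 363 352.9 expect 353.8
222 346 362 354.0 expect 352.9
226 345 361 353.0 expect 352.0
230 344 360 352.0 expect 351.1
234 344 359 351.5 expect 350.2
238 343 358 350.5 expect 349.3
242 343 357 350.0 expect 348.3
foot seen ray [0.51014962 0.15942968] expected px [347.80907699 244.31787401]
cap top centre [0.53962698 0.17456777]
```

```bash
python3 - <<'E'
from h import *
im=cv2.imread("pics/s3.png").astype(int)[:,:,::-1]
print([(v,im[v,348:352].mean(0).round().astype(int).tolist()) for v in range(238,258)])
i=cams.camera_info("scene");P=np.linalg.inv(np.array(i["pose"]))
def pj(p): q=i["intrinsics"]@(P[:3,:3]@p+P[:3,3]); return q[:2]/q[2]
c=np.array(i["pose"])[:3,3][:2]-[.5075,.151]; c/=np.hypot(*c)
for z,r in((.142,.014),(.130,.013)): print(pj(np.array([*(np.array([.5075,.151])+r*c),z])))
E
```

```text
[(238, [28, 60, 35]), (239, [28, 63, 36]), (240, [28, 64, 37]), (241, [31, 62, 38]), (242, [38, 65, 40]), (243, [34, 66, 39]), (244, [32, 68, 42]), (245, [34, 68, 40]), (246, [40, 70, 43]), (247, [44, 74, 46]), (248, [51, 74, 45]), (249, [98, 85, 60]), (250, [109, 88, 64]), (251, [116, 95, 74]), (252, [141, 132, 115]), (253, [165, 161, 152]), (254, [172, 170, 166]), (255, [154, 154, 151]), (256, [128, 126, 124]), (257, [113, 112, 111])]
[347.07870593 247.5170877 ]
[346.36390367 250.64810607]
```

Relative to the tin centre, as seen by the same camera, the stick is at (-32.6,-20.6) mm against a target of (-31.6,-21.1). That's good enough to lower it.

```bash
python3 -m crank '[[0.1,0,2,0,0,0,1],[0,0,2,0,0,0,1],[0,0,2,0,0,0,1],[0,0,2,0,0,0,1],[0,0,2,0,0,0,1]]'; python3 -m crank '[[0,0,1.2,0,0,0,1],[0,0,0.8,0,0,0,1],[0,0,0.4,0,0,0,1],[0,0,0,0,0,0,1],[0,0,0,0,0,0,1]]'
```

```text
time: 5.5
position: [0.5091, 0.1516, 0.2089]
tool_rot: [0.984, 0.177, 0.0, 0.0]
ft_force: [0.1, -0.1, -0.9]
grip_width: 0.0257
grip_force: 20.0
time: 6.12
position: [0.5092, 0.1524, 0.1857]
tool_rot: [0.984, 0.178, 0.001, 0.0]
ft_force: [-0.8, 0.2, -0.9]
grip_width: 0.0258
grip_force: 20.0
```

```bash
python3 -m crank '[[0,0,0.15,0,0,0,1],[0,0,0.1,0,0,0,1],[0,0,0,0,0,0,1]]'; python3 - <<'E'
from h import *
a=cams.camera("scene");b=cams.camera("top")
cv2.imwrite("pics/c4.png",cv2.resize(np.hstack([a[170:350,230:430],b[110:290,100:300]]),None,fx=2,fy=2)[:,:,::-1])
E
```

```text
time: 6.5
position: [0.5091, 0.1525, 0.1832]
tool_rot: [0.984, 0.178, 0.0, -0.0]
ft_force: [0.1, -0.3, 2.5]
grip_width: 0.0256
grip_force: 20.0
```

View pics/c4.png

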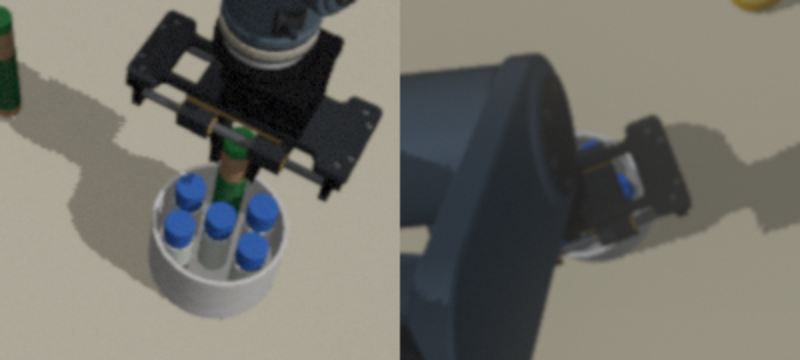

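The stick stands inside the tin at its place (left half, around crop (232,170)), with light floor contact at the expected height. Release and retreat toward B.

```bash
python3 -m crank '[[0,0,0,0,0,0,0],[0,0,0,0,0,0,0],[0,0,0,0,0,0,0],[0,0,0,0,0,0,0],[0,0,-2,0,0,0,0]]'; python3 -m crank '[[0,0,-3,0,0,0,0],[0,0,-4,0,0,0,0],[0,0,-3,0,0,0,0],[0,0,0,0,0,0,0]]'
python3 - <<'E'
from h import *
print(go(.595,-.080,.30))
E
```

```text
time: 7.22
position: [0.5078, 0.1523, 0.2016]
tool_rot: [0.984, 0.178, -0.002, -0.0]
ft_force: [-0.0, 0.9, 0.4]
grip_width: 0.0673
grip_force: 0.0
time: 7.72
position: [0.5102, 0.1525, 0.3051]
tool_rot: [0.984, 0.178, 0.003, 0.0]
ft_force: [0.9, 0.3, 0.5]
grip_width: 0.0869
grip_force: 0.0
(array([-0.2 , 24.75,  0.55]), 7.725)
```

```bash
python3 -m crank '[[0,5,0,0,0,0,0],[0,5,0,0,0,0,0],[0,5,0,0,0,0,0],[0,5,0,0,0,0,0],[0,4.8,0,0,0,0,0]]';python3 -m crank '[[0,0,0,0,0,0,0],[0,0,0,0,0,0,0],[0,0,0,0,0,0,0]]'
python3 - <<'E'
from h import *
print(go(.595,-.080,.179))
a=cams.camera("scene");b=cams.camera("top")
cv2.imwrite("pics/t5.png",b[:,:,::-1]);cv2.imwrite("pics/s5.png",a[:,:,::-1])
cv2.imwrite("pics/c5.png",cv2.resize(np.hstack([a[150:350,190:390],b[110:310,130:330]]),None,fx=2,fy=2)[:,:,::-1])
for n,im in(("top",b),("scene",a)): print(n,caps(n,im,(140,150,380,330)).round(4).tolist())
E
```

```text
time: 8.35
position: [0.5955, -0.0814, 0.3008]
tool_rot: [0.984, 0.178, -0.001, -0.001]
ft_force: [0.7, -0.2, 0.3]
grip_width: 0.087
grip_force: 0.0
time: 8.72
position: [0.5949, -0.0785, 0.302]
tool_rot: [0.984, 0.179, -0.001, -0.001]
ft_force: [0.3, 0.4, 0.1]
grip_width: 0.0875
grip_force: 0.0
(array([-0.02,  0.16, 12.3 ]), 8.725)
top [[0.5742, 0.1579], [0.5389, 0.2123], [0.5426, 0.1748], [0.5123, 0.1972]]
scene [[0.5628, 0.1525], [0.5272, 0.2063], [0.5441, 0.1786]]
```

View pics/c5.png

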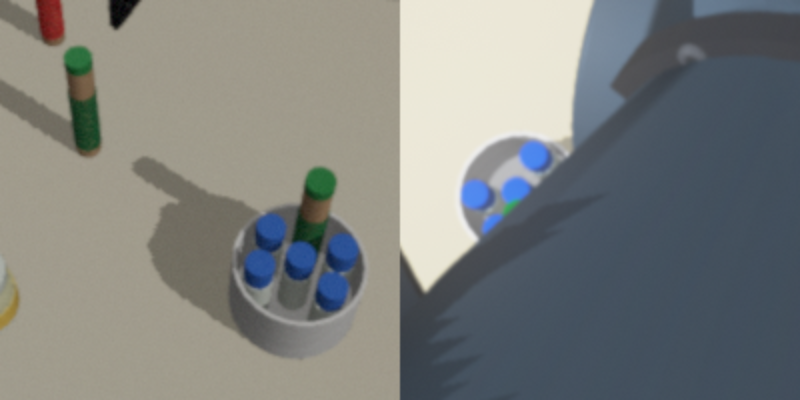

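Stick A stands upright in the back place (tip at crop (320,183)). The caps are where they were, and B is undisturbed (tip at (78,58)). Now grasp B.

```bash
python3 -m crank '[[0,0,3,0,0,0,0],[0,0,3,0,0,0,0],[0,0,3,0,0,0,0],[0,0,3.3,0,0,0,0],[0,0,0,0,0,0,0]]' 20; python3 -m crank '[[0,0,0,0,0,0,1],[0,0,0,0,0,0,1],[0,0,0,0,0,0,1],[0,0,0,0,0,0,1],[0,0,0,0,0,0,1]]' 20; python3 -m crank '[[0,0,0,0,0,0,1],[0,0,0,0,0,0,1],[0,0,0,0,0,0,1],[0,0,0,0,0,0,1]]' 20;python3 -c "
from h import *
print(go(.5713,.1942,.31))"
```

```text
time: 9.45
position: [0.594, -0.0785, 0.1776]
tool_rot: [0.984, 0.179, -0.003, -0.001]
ft_force: [0.1, 0.6, 0.8]
grip_width: 0.0873
grip_force: 0.0
time: 10.07
position: [0.5958, -0.08, 0.18]
tool_rot: [0.984, 0.178, 0.0, 0.0]
ft_force: [0.2, -0.1, 0.0]
grip_width: 0.045
grip_force: 0.0
time: 10.58
position: [0.5957, -0.0799, 0.1796]
tool_rot: [0.984, 0.178, -0.0, -0.0]
ft_force: [-0.0, 1.1, -0.6]
grip_width: 0.0257
grip_force: 20.0
(array([  7.31, -26.53, -13.03]), 10.575)
```

```bash
python3 -m crank '[[0,0,-3,0,0,0,1],[0,0,-4,0,0,0,1],[0,0,-4,0,0,0,1],[0,0,-2,0,0,0,1],[1.2,-4.5,0,0,0,0,1]]'; python3 -m crank '[[1.4,-5,0,0,0,0,1],[1.4,-5,0,0,0,0,1],[1.4,-5,0,0,0,0,1],[1.2,-4.5,0,0,0,0,1],[0.7,-2.5,0,0,0,0,1]]';python3 -m crank '[[0,0,0,0,0,0,1],[0,0,0,0,0,0,1],[0,0,0,0,0,0,1]]'; python3 - <<'E'
from h import *
p=robot.get_obs()["position"];print(p,go(.5713,.1942,.183))
im=cams.camera("scene"); cv2.imwrite("pics/c6.png",cv2.resize(im[150:350,230:430],None,fx=3,fy=3,interpolation=cv2.INTER_CUBIC)[:,:,::-1])
i=cams.camera_info("scene");P=np.linalg.inv(np.array(i["pose"]))
def pj(p): q=i["intrinsics"]@(P[:3,:3]@p+P[:3,3]); return q[:2]/q[2]
im=im.astype(int); g=(im[:,:,1]-im[:,:,0]>8)&(im[:,:,1]-im[:,:,2]>3)
x0=p[:2]; c=np.array(i["pose"])[:3,3][:2]-x0; c/=np.hypot(*c); zf=p[2]-.1796
a,b=pj(np.array([*x0,zf+.012])),pj(np.array([*x0,zf+.1])); print(a,b)
f=pj(np.array([*(x0+.014*c),zf+.012])),pj(np.array([*(x0+.013*c),zf])); print("front edges expected",f)
for v in range(int(b[1])+8,int(a[1])+4,6):
    x=np.where(g[v,int(a[0])-20:int(a[0])+22])[0]+int(a[0])-20
    if len(x): print(v,x.min(),x.max(),"expect",(a[0]+(b[0]-a[0])*(v-a[1])/(b[1]-a[1])).round(1))
u=int(f[0][0]); v=int(f[0][1]); print([(k,im[k,u:u+4].mean(0).round().astype(int).tolist()) for k in range(v-3,v+9)])
E
```

```text
time: 11.2
position: [0.5931, -0.0359, 0.3121]
tool_rot: [0.984, 0.176, 0.003, 0.002]
ft_force: [0.3, 0.1, -0.9]
grip_width: 0.0257
grip_force: 20.0
time: 11.82
position: [0.5704, 0.1963, 0.3095]
tool_rot: [0.984, 0.179, -0.0, -0.0]
ft_force: [-0.4, -0.5, -0.8]
grip_width: 0.0257
grip_force: 20.0
time: 12.2
position: [0.5715, 0.1927, 0.3097]
tool_rot: [0.984, 0.177, -0.0, 0.0]
ft_force: [0.3, -0.2, -1.4]
grip_width: 0.0253
grip_force: 20.0
[0.57153247 0.19269733 0.30965108] (array([ 0.03, -0.15, 12.67]), 12.2)
[336.7659743  278.96132422] [342.78331253 251.25297998]
front edges expected (array([335.10496728, 286.60984799]), array([334.49865238, 289.4017771 ]))
259 333 353 expect 341.1
265 333 352 expect 339.8
271 331 350 expect 338.5
277 329 346 expect 337.2
[(283, [31, 68, 39]), (284, [28, 69, 40]), (285, [37, 72, 44]), (286, [78, 85, 58]), (287, [102, 88, 65]), (288, [109, 89, 68]), (289, [98, 88, 81]), (290, [100, 102, 102]), (291, [101, 104, 100]), (292, [100, 102, 98]), (293, [99, 101, 96]), (294, [99, 101, 96])]
```

View pics/c6.png

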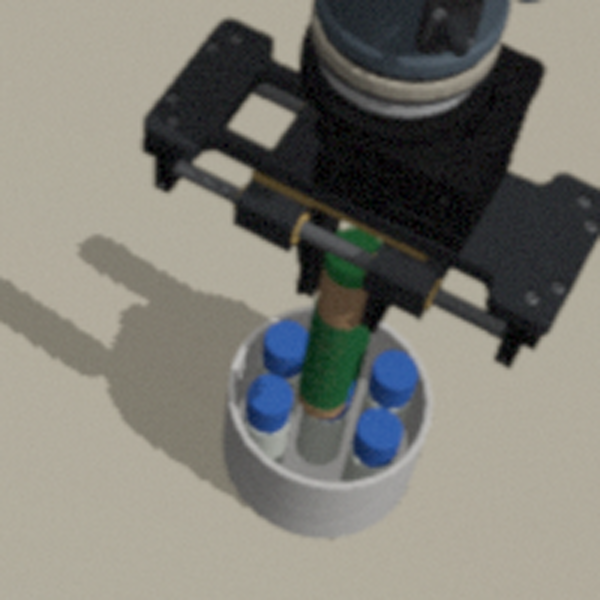

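B hangs upright over the front place (foot at crop (322,410)). It needs about 2 mm outward; then I'll lower it.

```bash
python3 -m crank '[[0.12,-0.17,2,0,0,0,1],[0,0,2,0,0,0,1],[0,0,1,0,0,0,1],[0,0,0,0,0,0,1],[0,0,1,0,0,0,1]]'; python3 -m crank '[[0,0,2,0,0,0,1],[0,0,2,0,0,0,1],[0,0,1.2,0,0,0,1],[0,0,0.8,0,0,0,1],[0,0,0.4,0,0,0,1]]';  python3 -m crank '[[0,0,0,0,0,0,1],[0,0,0.2,0,0,0,1],[0,0,0,0,0,0,1]]'
```

```text
time: 12.88
position: [0.573, 0.1959, 0.2509]
tool_rot: [0.984, 0.178, 0.002, 0.0]
ft_force: [0.8, 0.2, -0.9]
grip_width: 0.0255
grip_force: 20.0
time: 13.5
position: [0.572, 0.1959, 0.1856]
tool_rot: [0.984, 0.178, 0.0, 0.0]
ft_force: [-0.2, 0.8, -1.3]
grip_width: 0.0253
grip_force: 20.0
time: 13.88
position: [0.5719, 0.1959, 0.184]
tool_rot: [0.984, 0.178, 0.0, 0.0]
ft_force: [-0.5, -0.6, -1.5]
grip_width: 0.0254
grip_force: 20.0
```

```bash
python3 -m crank '[[0,0,0.1,0,0,0,1],[0,0,0,0,0,0,1]]'; python3 - <<'E'
from h import *
a=cams.camera("scene")
cv2.imwrite("pics/c7.png",cv2.resize(a[150:350,230:430],None,fx=3,fy=3,interpolation=cv2.INTER_CUBIC)[:,:,::-1])
E
```

```text
time: 14.12
position: [0.5722, 0.1959, 0.1836]
tool_rot: [0.984, 0.178, 0.001, 0.0]
ft_force: [-0.2, 0.8, 4.2]
grip_width: 0.0257
grip_force: 20.0
```

View pics/c7.png

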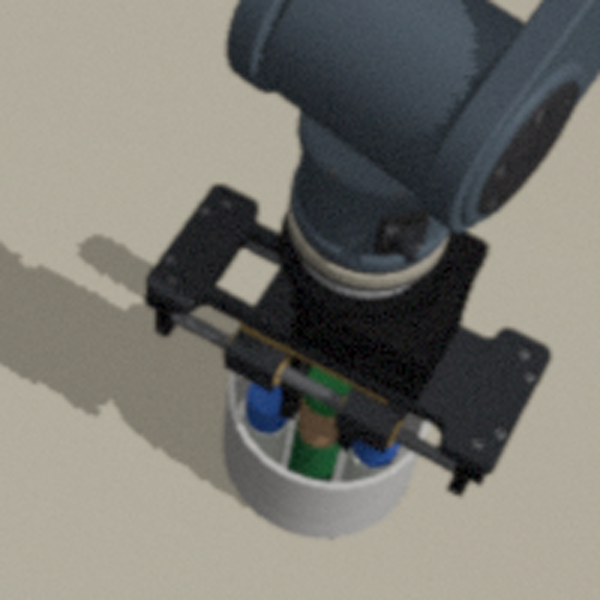

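The stick is inside the tin at the front place (crop (318,450)) and touches the floor with 4 N. Release and retreat.

```bash
python3 -m crank '[[0,0,0,0,0,0,0],[0,0,0,0,0,0,0],[0,0,0,0,0,0,0],[0,0,0,0,0,0,0],[0,0,-2,0,0,0,0]]'; python3 -m crank '[[0,0,-4,0,0,0,0],[0,0,-4,0,0,0,0],[0,0,-4,0,0,0,0],[0,0,0,0,0,0,0]]'
python3 -m crank '[[0,5,0,0,0,0,0],[0,5,0,0,0,0,0],[0,5,0,0,0,0,0],[0,5,0,0,0,0,0],[0,0,0,0,0,0,0]]'; python3 -m crank '[[0,0,0,0,0,0,0],[0,0,0,0,0,0,0],[0,0,0,0,0,0,0]]'
python3 - <<'E'
from h import *
a=cams.camera("scene")
cv2.imwrite("pics/s8.png",a[:,:,::-1])
E
```

```text
time: 14.8
position: [0.5707, 0.1957, 0.2013]
tool_rot: [0.984, 0.178, -0.002, -0.0]
ft_force: [-0.0, 0.3, 0.0]
grip_width: 0.0678
grip_force: 0.0
time: 15.3
position: [0.5736, 0.1962, 0.3266]
tool_rot: [0.984, 0.178, 0.004, 0.0]
ft_force: [0.5, -0.1, 0.0]
grip_width: 0.0867
grip_force: 0.0
time: 15.92
position: [0.6426, 0.0048, 0.3209]
tool_rot: [0.984, 0.175, -0.001, 0.0]
ft_force: [-0.3, 0.3, -0.7]
grip_width: 0.0868
grip_force: 0.0
time: 16.3
position: [0.6415, 0.0099, 0.3227]
tool_rot: [0.984, 0.179, -0.0, -0.0]
ft_force: [-0.3, -0.6, 0.4]
grip_width: 0.0868
grip_force: 0.0
```

View pics/s8.png

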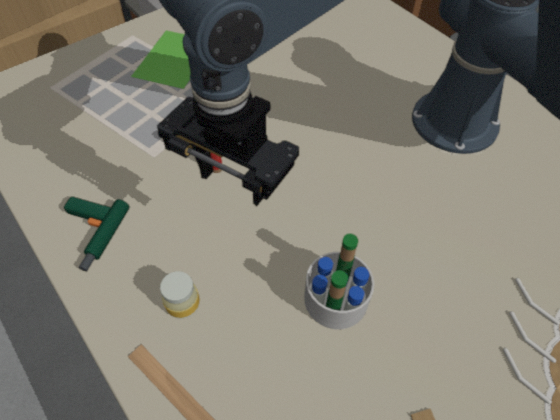

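Both green sticks stand upright in the tin, with tips at (349,242) and (339,280). Red is still standing (visible near (214,163) behind the gripper), and the arm is clear of everything.

```bash
python3 -c "
from rig import ticket
print(ticket.hand_in())"
```

```text
the job is handed in; nothing more can be done
None
```

Both green wire sticks are released and standing upright in the two empty places in the tin, the red stick was never touched, and the job was handed in at about 16 s.

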